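Shift the pot mixer into third and start it

ROBOT

A 6-joint arm with a two-finger parallel gripper is mounted at the origin on a cart in front of the work surface, level with it; the furniture and walls round the work are solid. World frame = base frame: x ahead of the robot, y to its left, z up, the work surface at z = 0. Lengths are in mm, angles in degrees, forces in N, time in s.
With the tool pointing down it reaches from about 300 to 850 mm from the base axis. Payload 4.2 kg.
Tool frame: the origin (TCP) lies at the very end of the fingers, on their centre line; the grasp point (between the pads) lies 19 mm behind it; z points along the fingers, y is the line along which they close (so a half turn about z gives the same grasp; the last joint's range is limited). The gripper opens to 91 mm and grips with 3 to 60 N. Pads are 32 mm wide; open, the fingers measure 118 mm over their backs; the gripper's body (76 mm by 178 mm) begins 60 mm behind the grasp point.
Start: joints at [-68.067, 18.312, 89.639, -0, 72.044, -1.146], TCP at [225.402, -528.996, 213.976] pointing down, gripper open.
Joint ranges: [-177.97, 177.97], [-48.28, 115.42], [12.27, 149.76], [-77.06, 257.06], [2.81, 150.46], [-146.56, 146.56]. Speed limits (degrees/s): [147.25, 147.25, 180, 180, 180, 180].

INTERFACE

Orientations are given as [roll, pitch, yaw] about the fixed x, y, z axes, in that order (R = Rz(yaw) Ry(pitch) Rx(roll)).
In Python, from workcell import * gives the robot as it stands.
- The arm moves only by the tool move_arm, never from a script. Its argument "motion" is a list of rows, each a list of 3 entries, a list of its own where there are three numbers: the finger opening in mm, from 0 to 91.2, then the shift along the world's x, y, z in units of 25 mm (1.0 is 25 mm), then the turn, a rotation vector about the world's x, y, z in units of 4 degrees (1.0 is 4 degrees). In form: [[grip, [x, y, z], [ax, ay, az]], ...]. A call has 1 to 20 rows; each row shifts and turns the commanded pose from where the row before left it; what a row does not reach is not made up. A row lasts 1/12 s, in which the tool goes at most 41.7 mm and 7.16 degrees, less where a joint would pass 70% of its speed; a pose out of reach is approached as far as the arm can. A call with a number of a shift or a turn outside -1 to 1 is refused whole. A call with a gripper value outside its range is refused whole. The fingers move at their own pace and stop on an object; "grip_force" is the grip in N (left out, the last holds). Time passes only in rows, so rows that do not move let the fingers close. It gives the time, the measured TCP pose, the force, the opening and the grip force at its end, in the units of the state.
- state(): the state, without advancing time (a new reading comes with each control period).
- grab_frame(name): name is "scene" or "top" or "wrist"; returns the picture (420x560x3 uint8, blue, green, red); there is no depth.
- camera_info(name): a dict with "fx", "fy", "cx", "cy" (pixels), "k1" (the pictures are not rectified: a ray, as slopes to the right and down, at radius r is drawn at 1 + k1 r^2 times it, then the intrinsics apply), "rvec" (rotation vector, rad) and "tvec" (3), from world to camera coordinates, as OpenCV has them. Camera axes: x right, y down, z forward; pixel columns grow to the right and rows downward; lengths in mm; the calibration is good to about 2 mm. A picture is of the moment at which its call begins: read the wrist's pose just before it. camera_info takes no time and is no camera call; for the wrist camera it gives the pose at the moment of the call.
- job_done(): hands the job in; it is judged then, once.
The state is a dict: "time_s": time; "qpos": joint angles; "qvel": joint speeds; "effort": joint torques, N m; "ee_pos": TCP position; "ee_rot": TCP orientation; "force": force on the tool from outside, world axes, zero at the start; "torque": the same for the moment, N m; "gripper_width": finger opening in mm; "gripper_force": force on a finger pad.
Only numpy, scipy, OpenCV 4.12 (cv2) and the standard library are available. Lean on these libraries where they do the work, as an engineer would, in place of code of your own. Each camera call takes 0.05 s, during which the arm holds its last target. There are 200 camera calls.

TASK

Using only your fingertips or the outside of the fingers, push the mixer's selector lever out of the left lane, across the H-shaped gate and fully forward into the third slot (far right, three red dots). Then press the green start button right down and let it go. Do not grip or lift anything, do not press start before the lever is in third, and leave the pots and the other things on the raised shelf where they are.

Things in the scene. Friction and masses are not known exactly. Their poses are not given: they have to be found in the camera images.
- mixer: Fixed pot mixer, 215 (x) x 260 (y) mm, on a white raised shelf (top 90 mm above the table). Origin: centre of its underside; +x is forward (away from the operator), +y left. Place and yaw vary. Front: console, top face 46 mm above the origin, gate left, button right. Rear: low carrier with two pots in wells at x +63, y +65 and -65 mm, lids 73 mm above the origin.
- gate_centre (a point): Centre of the H-gate's aluminium plate (92 x 92 mm), on its top face, 57 mm above the mixer's underside; axes as the mixer's. Cross channel along y 17 mm wide; lanes along x 15 mm wide, 17 mm left and right of centre. Slots: 1 far left, 2 near left, 3 far right (three red dots), 4 near right. The 10 mm stick changes lanes only along the channel (forward within +-0.05 rad; rounded corners help).
- grip_centre (a point): Centre of the lever's black round grip (32 mm across, red band), 110 mm from the lever's pivot, which lies 57 mm straight below gate_centre. Along the lever the grip begins 80 mm and ends 140 mm from the pivot; below it is only the thin stick. z axis along the lever. Pushed on one side it is fine; pressed on opposite sides at once it counts as gripped.
- across (a joint): Sideways lean of the lever, rad: negative to the mixer's left (+y), positive to its right; about -0.29 in the left lane, +0.29 in the right one (play +-0.04). Starts in the left lane. It stays where it is left (dry friction); a push of about 2 to 3 N at the grip moves it.
- forward (a joint): Lean along the lanes, rad: 0 in the cross channel, positive forward (mixer +x), about +0.34 at the far end of a slot, -0.34 at the near end. Starts anywhere between. Same friction. Lever direction in the mixer's axes: (sin f, -sin a cos f, cos a cos f), a = across, f = forward.
- start (a joint): Travel of the start button in m: 0 up, 0.006 fully down; springs back. Fully down takes about 5 N.
- start_top (a point): Centre of the top of the green round start button, 28 mm across, pressed straight down.
- pot_amber: Lidded sample pot with amber content, 61 mm across, 56 mm high, loose in the mixer's left well; origin at the centre of its underside. Leave alone.
- pot_yellow: Lidded sample pot with yellow content, same size, loose in the mixer's right well. Leave alone.
- pot_pale: Lidded sample pot, same size, pale content, loose on the raised shelf. Leave alone.
- bench_timer: Small digital timer 62 x 62 x 20 mm, loose on the shelf. Leave alone.
- cup_empty: Empty open pot, 58 mm across, 52 mm high, loose on the shelf. Leave alone.
- tape: Roll of tape 80 mm across, 18 mm high, loose on the shelf. Leave alone.
- test_card: Flat white and blue test cassette 98 x 71 x 5 mm, loose on the shelf. Leave alone.
- marker: Blue and white marker 132 x 18 mm, lying loose on the shelf. Leave alone.

How it is judged:
By the outcome, as a careful person would: the job done as asked, in the order asked, and still so for the second after the job is handed in, with the robot touching nothing.
It also fails if it takes over 72 s, if anything falls off the work surface, if the arm or the gripper's body presses on something with over 40 N, if the wrist force passes 120 N, or if a joint passes its speed limit or range.

## Working session

There is one attempt and no reset: what is moved stays moved. The work goes in short steps, Python scripts to look and compute and a tool call to move; the robot and the scene stay as the last step left them, time stands still between calls to the robot, and variables do not carry over. Pictures are saved under pics/ and viewed, at most 10 in all, crops included, and the job is handed in when it is done.

Besides the shell and the picture viewer there is one more tool, called as name(argument=value, ...) on one line, values as JSON. move_arm: Moves the arm, as the interface text tells. Shifts and turns lie within -1 to 1; 1 stands for 25 mm of shift or 4 degrees of turn. Its arguments: {"type":"object","properties":{"motion":{"type":"array","items":{"type":"array"}},"grip_force":{"type":"number"}},"required":["motion"]}

```bash
mkdir -p pics; cat > h.py <<'E'
from workcell import *
import numpy as np, cv2
def ray(n,u,v,ci=None):
    c=ci or camera_info(n); K=np.array([[c['fx'],0,c['cx']],[0,c['fy'],c['cy']],[0,0,1.]])
    p=cv2.undistortPoints(np.array([[[u,v]]],float),K,np.array([c['k1'],0,0,0.]))[0,0]
    R=cv2.Rodrigues(np.array(c['rvec'],float))[0]; t=np.array(c['tvec'],float).ravel()
    return -R.T@t, R.T@np.array([p[0],p[1],1])
def onz(n,u,v,z,ci=None):
    o,d=ray(n,u,v,ci); return o+d*(z-o[2])/d[2]
def proj(n,P,ci=None):
    c=ci or camera_info(n); K=np.array([[c['fx'],0,c['cx']],[0,c['fy'],c['cy']],[0,0,1.]])
    return cv2.projectPoints(np.array(P,float).reshape(-1,1,3),np.array(c['rvec'],float),np.array(c['tvec'],float),K,np.array([c['k1'],0,0,0.]))[0][:,0]
E
python3 - <<'E'
from h import *
a=grab_frame("top");b=grab_frame("scene")
cv2.imwrite("pics/top.png",a);cv2.imwrite("pics/scene.png",b)
for n in("top","scene"): print(ray(n,280,210))
E
```

```text
(array([ 5.12355270e+02, -7.07478971e-01,  1.23750254e+03]), array([ 0.08148103,  0.01406886, -0.99664229]))
(array([-189.7060939 ,  617.44125714,  836.58143504]), array([ 0.65914606, -0.51097753, -0.55201018]))
```

View pics/top.png

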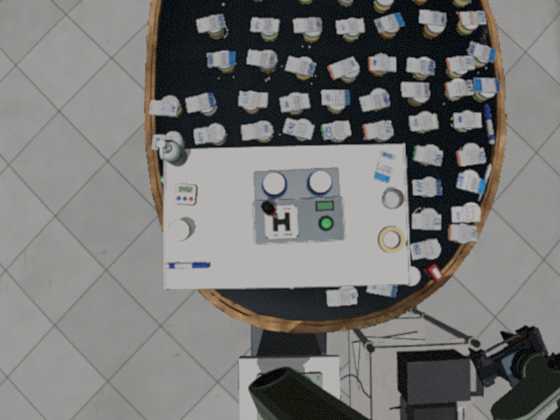

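View pics/scene.png

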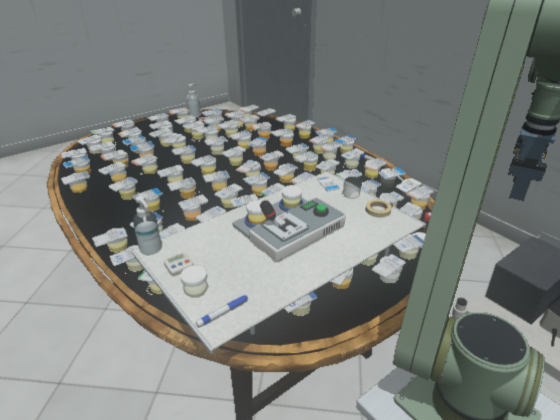

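The top view shows the mixer around (298,207): the gate is at (281,221), the button at (326,223), and the lever's grip at (268,208), so it leans forward and left (slot 1 side). The scene view agrees.

```bash
python3 - <<'E'
from h import *
a=cv2.imread("pics/top.png");h=cv2.cvtColor(a,cv2.COLOR_BGR2HSV)
# button
m=cv2.inRange(h,(45,120,60),(80,255,255));n,l,s,c=cv2.connectedComponentsWithStats(m)
for i in range(1,n):
  if s[i,4]>30: print("green",s[i],c[i],onz("top",*c[i],90+50))
print(h[215,335],h[240,300],h[207,262],h[236,270],h[260,300],h[183,275])
# body: grey bluish
m=((h[...,2]<190)&(h[...,2]>90)&(h[...,1]<90)).astype(np.uint8)*255
m[:150]=0;m[280:]=0;m[:,:240]=0;m[:,360:]=0
n,l,s,c=cv2.connectedComponentsWithStats(m);i=1+s[1:,4].argmax();print(s[i])
cs=max(cv2.findContours((l==i).astype(np.uint8),0,2)[0],key=cv2.contourArea);r=cv2.minAreaRect(cs);print(r)
cv2.imwrite("pics/crop.png",cv2.resize(a[155:255,240:360],None,fx=6,fy=6,interpolation=cv2.INTER_CUBIC))
E
```

```text
green [321 218  11  11  95] [326.06315789 222.73684211] [ 563.14908588 -114.19049541  140.        ]
[ 98  22 126] [ 99  13 133] [98 58 35] [ 10   4 179] [  0   3 179] [ 10   4 180]
[  240   150   120   130 14662]
((299.5, 214.5), (129.0, 119.0), 90.0)
```

View pics/crop.png

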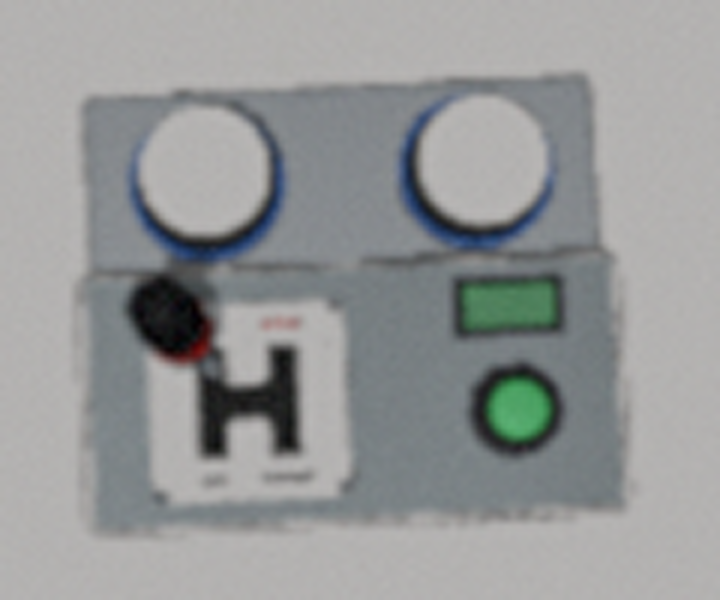

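The crop shows the gate plate centred at (250,400) in crop pixels, the lever at the front of slot 1, and the button at (518,409). The pots sit right behind the lever.

```bash
python3 - <<'E'
from h import *
f=lambda u,v,z:onz("top",(u+.5)/6-.5+240,(v+.5)/6-.5+155,z)
g=f(250,400,147);b=f(518,409,142);print(g,b)
for e in ([(95,533),(625,508)],[(85,98),(588,75)],[(155,503),(353,490)],[(148,308),(155,503)],[(343,300),(353,492)]):
  d=f(*e[1],147)-f(*e[0],147);print(np.degrees(np.arctan2(d[1],d[0])))
p1,p2=f(207,178,163),f(483,168,163); d=p1-p2;print(p1,p2,np.degrees(np.arctan2(-d[0],d[1])),np.linalg.norm(d))
print(f(160,310,147+40))
c=camera_info("wrist");R=cv2.Rodrigues(np.array(c['rvec']))[0];s=state();print(-R.T@np.array(c['tvec'])-s['ee_pos'],R,s['ee_rot'],c['fx'],s['time_s'])
E
```

```text
[569.8438172   11.86625691 147.        ] [ 563.02900459 -113.57006554  142.        ]
-88.60947443069391
-88.64595046099474
-87.52085507040303
-179.01955804451003
-178.43793612503697
[672.3734114   29.36881547 163.        ] [674.15669333 -98.61186147 163.        ] 0.7983073613649877 127.99310046477336
[609.26120342  51.09775827 187.        ]
[ 69.05388216  28.39746587 169.64137954] [[ 0.39243774 -0.91977718 -0.00159928]
 [-0.8872673  -0.37902394  0.26286421]
 [-0.24238267 -0.10173885 -0.96483151]] [-1.79908855e+02 -1.65541292e-03  2.30801782e+01] 312.73363918092514 0.1
```

move_arm(motion=[[0,[0.69,0.96,0.3],[0,0,-0.274]],[0,[0.69,0.96,0.3],[0,0,-0.274]],[0,[0.69,0.96,0.3],[0,0,-0.274]],[0,[0.69,0.96,0.3],[0,0,-0.274]],[0,[0.69,0.96,0.3],[0,0,-0.274]],[0,[0.69,0.96,0.3],[0,0,-0.274]],[0,[0.69,0.96,0.3],[0,0,-0.274]],[0,[0.69,0.96,0.3],[0,0,-0.274]],[0,[0.69,0.96,0.3],[0,0,-0.274]],[0,[0.69,0.96,0.3],[0,0,-0.274]],[0,[0.69,0.96,0.3],[0,0,-0.274]],[0,[0.69,0.96,0.14],[0,0,-0.274]],[0,[0.69,0.96,0],[0,0,-0.274]],[0,[0.69,0.96,0],[0,0,-0.274]],[0,[0.69,0.96,0],[0,0,-0.274]],[0,[0.69,0.96,0],[0,0,-0.274]],[0,[0.69,0.96,0],[0,0,-0.274]],[0,[0.69,0.96,0],[0,0,-0.274]],[0,[0.69,0.96,0],[0,0,-0.274]],[0,[0.69,0.96,0],[0,0,-0.274]]])

```text
time_s: 1.77
ee_pos: [570.8, -47.6, 299.5]
ee_rot: [180.0, 0.1, 1.1]
force: [-0.0, -0.2, 0.4]
gripper_width: 0.8
gripper_force: 0.0
```

```bash
python3 - <<'E'
from h import *
import json
s=state();print(s)
c=camera_info("wrist");a=grab_frame("wrist");cv2.imwrite("pics/w1.png",a)
json.dump({k:np.array(v).tolist() for k,v in c.items()},open("w1.json","w"))
cv2.imwrite("pics/w1b.png",cv2.resize(a,(784,588)))
E
```

```text
{'time_s': 1.7667, 'qpos': array([-5.91274649e+00,  1.58793867e+01,  8.09132922e+01, -1.21011983e-02,
        8.32630976e+01,  8.29745686e+01]), 'qvel': array([ 31.37399503,  16.94676379, -23.46428942,  -0.19312052,
         5.98963201,  44.25121282]), 'effort': array([ -1.8850451 , -42.36000538, -23.46207082,   0.14927066,
        -0.06795187,  -0.63084707]), 'ee_pos': array([570.82052138, -47.62618385, 299.51030735]), 'ee_rot': array([1.79994896e+02, 5.68275933e-02, 1.11410779e+00]), 'force': array([-0.00995345, -0.17002196,  0.43599921]), 'torque': array([ 0.05153977, -0.00045448,  0.01933603]), 'gripper_force': 0.0, 'gripper_width': 0.7924911891926739}
```

View pics/w1b.png

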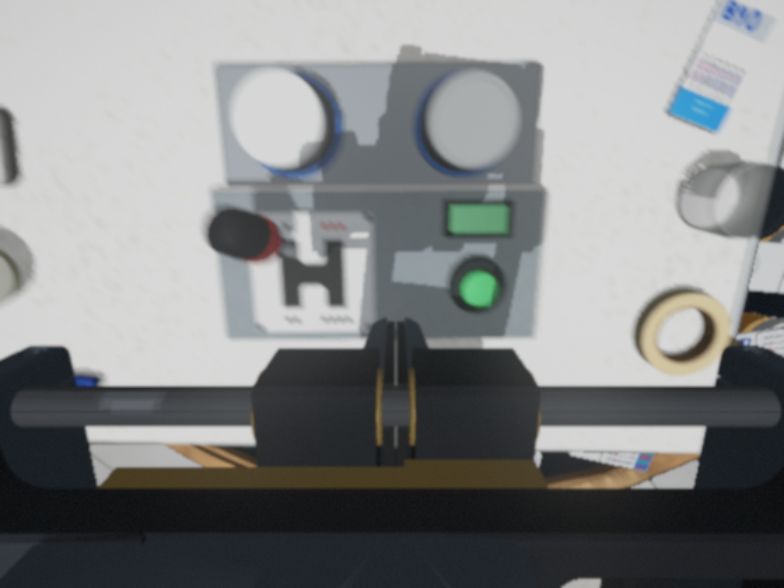

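The wrist view shows the gate's H centred at about (314,273), the button at (480,289) and the lever still at the front of slot 1. I'll triangulate these against the top view.

```bash
python3 - <<'E'
from h import *
import json
c=json.load(open("w1.json"))
q=lambda u,v:((u+.5)/1.4-.5,(v+.5)/1.4-.5)
print("H",onz("wrist",*q(314,273),147,c),"tr",onz("wrist",*q(374,212),147,c),"br",onz("wrist",*q(375,331),147,c),"bl",onz("wrist",*q(258,333),147,c))
a=cv2.imread("pics/w1.png");h=cv2.cvtColor(a,cv2.COLOR_BGR2HSV)
m=cv2.inRange(h,(45,140,60),(80,255,255));n,l,s,cc=cv2.connectedComponentsWithStats(m)
for i in range(1,n):
  if s[i,4]>60: print(s[i],cc[i],[onz("wrist",*cc[i],z,c) for z in(140,150)])
def tri(r1,r2):
  (o1,d1),(o2,d2)=r1,r2
  t=np.linalg.lstsq(np.c_[d1,-d2],o2-o1,rcond=None)[0];return o1+t[0]*d1,o2+t[1]*d2
print(tri(ray("wrist",480/1.4,289/1.4,c),ray("top",326.06,222.74)))
print("grip",tri(ray("wrist",*q(244,236),c),ray("top",*((170/6+240-.4),(320/6+155-.4)))))
E
```

```text
H [573.05283514  13.20749125 147.        ] tr [619.2228193  -31.61557642 147.        ] br [527.639598   -33.04249273 147.        ] bl [524.17958101  58.33435534 147.        ]
(array([ 562.66465504, -112.97326481,  145.90423889]), array([ 562.86392901, -113.56360106,  145.97449647]))
grip (array([606.43018779,  48.1834571 , 192.78399961]), array([604.10428955,  46.38135111, 192.49858639]))
```

move_arm(motion=[[0,[0.73,0.79,0],[0,0,0]],[0,[0.73,0.79,0],[0,0,0]],[0,[0.73,0.79,0],[0,0,0]],[0,[0.73,0.79,0],[0,0,0]],[0,[0.73,0.79,0],[0,0,0]],[0,[0,0,-0.81],[0,0,0]],[0,[0,0,-0.81],[0,0,0]],[0,[0,0,-0.81],[0,0,0]],[0,[0,0,-0.81],[0,0,0]],[0,[0,0,-0.81],[0,0,0]],[0,[0,0,-0.81],[0,0,0]],[0,[0,0,0],[0,0,0]],[0,[0,0,0],[0,0,0]],[0,[0,0,0],[0,0,0]]])

```text
time_s: 2.98
ee_pos: [662.3, 49.7, 179.6]
ee_rot: [180.0, -0.1, 1.2]
force: [0.5, -0.0, 1.0]
gripper_width: 0.5
gripper_force: 0.0
```

move_arm(motion=[[0,[-0.3,0,0],[0,0,0]],[0,[-0.3,0,0],[0,0,0]],[0,[-0.3,0,0],[0,0,0]],[0,[-0.3,0,0],[0,0,0]],[0,[-0.3,0,0],[0,0,0]],[0,[-0.3,0,0],[0,0,0]],[0,[-0.2,0,0],[0,0,0]],[0,[0,0,0],[0,0,0]],[0,[0,0,0],[0,0,0]]])

```text
time_s: 3.73
ee_pos: [610.4, 49.5, 178.1]
ee_rot: [180.0, 0.1, 1.2]
force: [-0.7, -0.3, -0.7]
gripper_width: 0.2
gripper_force: 0.0
```

```bash
python3 - <<'E'
from h import *
a=grab_frame("scene")[170:270,210:370];b=grab_frame("wrist")
cv2.imwrite("pics/s2.png",np.hstack([cv2.resize(a,(400,250)),cv2.resize(b,(400,250))]))
E
```

```text
(no output)
```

View pics/s2.png

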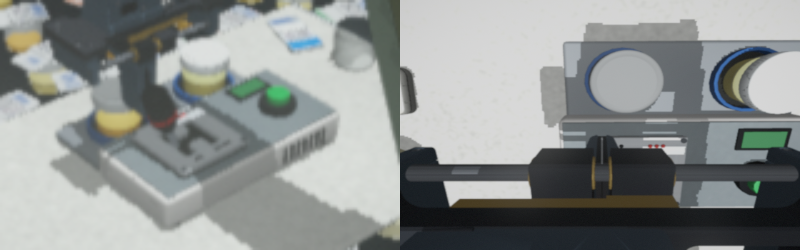

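move_arm(motion=[[0,[-0.12,0,0],[0,0,0]],[0,[-0.14,0,0],[0,0,0]],[0,[0,0,0],[0,0,0]],[0,[0,0,0],[0,0,0]],[0,[0,0,0],[0,0,0]]])

```text
time_s: 4.25
ee_pos: [605.0, 49.7, 178.4]
ee_rot: [180.0, 0.0, 1.2]
force: [1.2, -0.4, 0.6]
gripper_width: 0.3
gripper_force: 0.3
```

move_arm(motion=[[0,[0.8,0,0],[0,0,0]],[0,[0.2,0,0.8],[0,0,0]],[0,[0,0,0.9],[0,0,0]],[0,[0,0,0.9],[0,0,0]],[0,[0,0.7,0.6],[0,0,0]],[0,[-0.6,0.7,0],[0,0,0]],[0,[-0.8,0.4,0],[0,0,0]],[0,[-0.8,0.3,0],[0,0,0]],[0,[-0.8,0,0],[0,0,0]],[0,[-0.4,0,0],[0,0,0]],[0,[0,0,0],[0,0,0]],[0,[0,0,0],[0,0,0]]])

```text
time_s: 5.25
ee_pos: [545.5, 102.1, 258.8]
ee_rot: [180.0, -0.1, 1.2]
force: [-0.0, -0.4, 0.3]
gripper_width: 0.4
gripper_force: 0.0
```

```bash
python3 - <<'E'
from h import *
import json
print(state()['ee_pos'])
c=camera_info("wrist");a=grab_frame("wrist")
json.dump({k:np.array(v).tolist() for k,v in c.items()},open("w2.json","w"))
cv2.imwrite("pics/w2.png",cv2.resize(a,(784,588)))
for f in(-.1,0,.1): print(f,proj("wrist",np.array([571,12.7,90])+110*np.array([np.sin(f)-.006,.286,.958*np.cos(f)]),c)*1.4)
E
```

```text
[545.48182033 102.11115664 258.77813017]
-0.1 [[499.85618531 291.47876071]]
0 [[501.760081  272.2300879]]
0.1 [[503.25102709 252.09361196]]
```

View pics/w2.png

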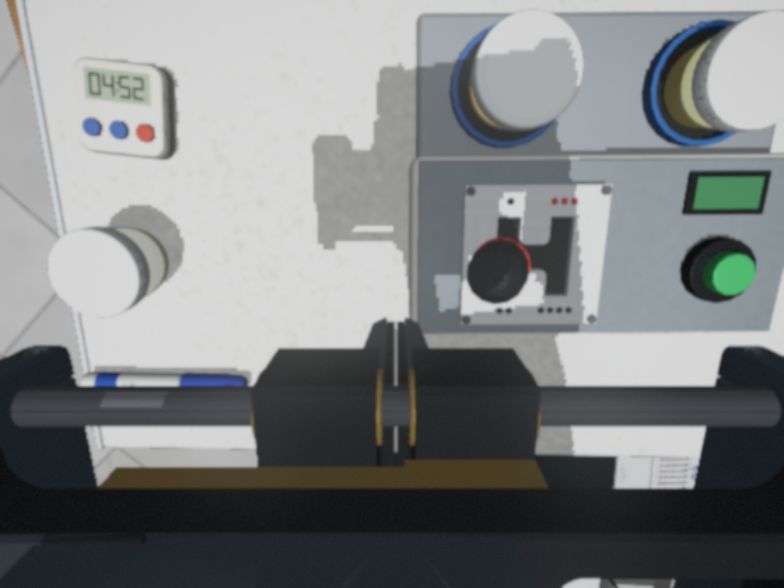

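The black grip, at (499,270), sits in line with the cross channel at forward ≈ 0. Next I go down on its left side and push right.

move_arm(motion=[[0,[0.52,0,-0.6],[0,0,0]],[0,[0.52,0,-0.9],[0,0,0]],[0,[0,0,-0.9],[0,0,0]],[0,[0,0,-0.8],[0,0,0]],[0,[0,-0.3,0],[0,0,0]],[0,[0,-0.3,0],[0,0,0]],[0,[0,-0.3,0],[0,0,0]],[0,[0,-0.3,0],[0,0,0]],[0,[0,-0.3,0],[0,0,0]],[0,[0,-0.3,0],[0,0,0]],[0,[0,-0.3,0],[0,0,0]],[0,[0,-0.3,0],[0,0,0]],[0,[0,-0.3,0],[0,0,0]],[0,[0,-0.3,0],[0,0,0]],[0,[0,-0.3,0],[0,0,0]],[0,[0,0,0],[0,0,0]],[0,[0,0,0],[0,0,0]]])

```text
time_s: 6.72
ee_pos: [570.7, 18.7, 178.0]
ee_rot: [179.9, 0.1, 1.1]
force: [-0.2, 0.1, -0.4]
gripper_width: 0.9
gripper_force: 0.0
```

move_arm(motion=[[0,[0,-0.14,0],[0,0,0]],[0,[0,0,0],[0,0,0]],[0,[0,0,0],[0,0,0]]])

```text
time_s: 6.97
ee_pos: [570.8, 16.1, 178.1]
ee_rot: [180.0, 0.1, 1.2]
force: [0.0, -0.3, -0.7]
gripper_width: 0.6
gripper_force: 0.2
```

move_arm(motion=[[0,[0,-0.12,0],[0,0,0]],[0,[0,0,0],[0,0,0]]])

```text
time_s: 7.13
ee_pos: [570.9, 13.3, 178.2]
ee_rot: [-180.0, 0.0, 1.2]
force: [-0.1, 2.1, 0.2]
gripper_width: 0.3
gripper_force: 0.7
```

move_arm(motion=[[0,[0,-0.1,0],[0,0,0]],[0,[0,0,0],[0,0,0]]])

```text
time_s: 7.3
ee_pos: [571.0, 10.6, 178.4]
ee_rot: [180.0, 0.0, 1.2]
force: [-0.2, 1.7, -0.8]
gripper_width: 0.4
gripper_force: 0.7
```

move_arm(motion=[[0,[0,-0.1,0],[0,0,0]],[0,[0,0,0],[0,0,0]]])

```text
time_s: 7.47
ee_pos: [571.1, 8.0, 178.5]
ee_rot: [180.0, 0.0, 1.2]
force: [-0.5, 1.4, -0.8]
gripper_width: 0.5
gripper_force: 0.7
```

```bash
python3 - <<'E'
from h import *
a=grab_frame("scene")[150:270,210:370];b=grab_frame("wrist")[100:310,100:500]
cv2.imwrite("pics/s3.png",np.hstack([cv2.resize(a,(400,300)),cv2.resize(b,(400,210+90))]))
print(state()['force'])
E
```

```text
[ 0.29732434  1.26429592 -0.03694029]
```

View pics/s3.png

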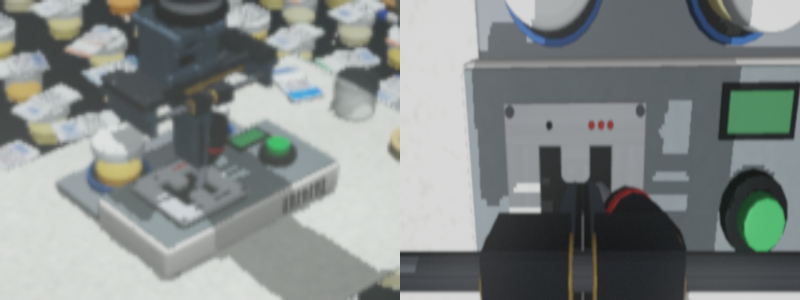

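The lever has crossed and now leans right beside the finger, with the red band at (630,200). I'll keep nudging until it stops against the wall.

move_arm(motion=[[0,[0,-0.1,0],[0,0,0]],[0,[0,0,0],[0,0,0]]])

```text
time_s: 7.73
ee_pos: [571.2, 6.2, 178.5]
ee_rot: [-179.9, -0.0, 1.1]
force: [-0.3, 3.9, -1.1]
gripper_width: 0.5
gripper_force: 1.8
```

move_arm(motion=[[0,[0,-0.08,0],[0,0,0]],[0,[0,0,0],[0,0,0]]])

```text
time_s: 7.9
ee_pos: [571.2, 5.8, 178.5]
ee_rot: [-179.7, -0.0, 1.1]
force: [0.4, 7.9, -1.4]
gripper_width: 0.6
gripper_force: 3.9
```

The force is rising, so it's at the right lane's wall. Next I move behind the grip and push forward.

move_arm(motion=[[0,[0,0.8,0],[0,0,0]],[0,[0,0,0.8],[0,0,0]],[0,[0,0,0.8],[0,0,0]],[0,[0,0,0.8],[0,0,0]],[0,[-0.4,0,0.8],[0,0,0]],[0,[-0.8,-0.4,0],[0,0,0]],[0,[-0.8,-0.7,0],[0,0,0]],[0,[-0.2,-0.64,0],[0,0,0]],[0,[0,0,-0.8],[0,0,0]],[0,[0,0,-0.8],[0,0,0]],[0,[0,0,-0.8],[0,0,0]],[0,[0,0,-0.8],[0,0,0]],[0,[0,0,0],[0,0,0]],[0,[0,0,0],[0,0,0]]])

```text
time_s: 9.07
ee_pos: [515.8, -20.4, 178.2]
ee_rot: [179.9, 0.1, 1.2]
force: [0.8, -0.2, 0.5]
gripper_width: 0.6
gripper_force: 0.0
```

move_arm(motion=[[0,[0.3,0,0],[0,0,0]],[0,[0.3,0,0],[0,0,0]],[0,[0.3,0,0],[0,0,0]],[0,[0.3,0,0],[0,0,0]],[0,[0.3,0,0],[0,0,0]],[0,[0.2,0,0],[0,0,0]],[0,[0,0,0],[0,0,0]],[0,[0,0,0],[0,0,0]]])

```text
time_s: 9.73
ee_pos: [559.3, -19.8, 178.3]
ee_rot: [180.0, -0.0, 1.2]
force: [-0.0, -0.5, 0.4]
gripper_width: 0.4
gripper_force: 0.0
```

move_arm(motion=[[0,[0.14,0,0],[0,0,0]],[0,[0,0,0],[0,0,0]]])

```text
time_s: 9.9
ee_pos: [561.9, -19.8, 178.0]
ee_rot: [180.0, 0.1, 1.2]
force: [-1.2, 0.5, 0.4]
gripper_width: 0.3
gripper_force: 0.7
```

move_arm(motion=[[0,[0.1,0,0],[0,0,0]],[0,[0,0,0],[0,0,0]]])

```text
time_s: 10.07
ee_pos: [564.3, -19.7, 178.0]
ee_rot: [-180.0, 0.1, 1.2]
force: [-2.0, 1.3, -0.2]
gripper_width: 0.6
gripper_force: 0.9
```

move_arm(motion=[[0,[0.12,0,0],[0,0,0]],[0,[0,0,0],[0,0,0]]])

```text
time_s: 10.23
ee_pos: [567.9, -19.7, 178.3]
ee_rot: [-180.0, 0.0, 1.2]
force: [-2.3, -0.3, -0.5]
gripper_width: 0.3
gripper_force: 0.8
```

move_arm(motion=[[0,[0.12,0,0],[0,0,0]],[0,[0,0,0],[0,0,0]]])

```text
time_s: 10.4
ee_pos: [570.3, -19.6, 178.2]
ee_rot: [-180.0, 0.1, 1.2]
force: [-3.3, 1.8, 0.1]
gripper_width: 0.6
gripper_force: 1.6
```

move_arm(motion=[[0,[0.1,0,0],[0,0,0]],[0,[0,0,0],[0,0,0]]])

```text
time_s: 10.57
ee_pos: [570.9, -19.5, 178.0]
ee_rot: [-180.0, 0.3, 1.2]
force: [-8.4, 1.4, 1.3]
gripper_width: 0.1
gripper_force: 3.9
```

The lever hit the end stop where expected. I'll back off and check.

move_arm(motion=[[0,[-0.8,0,0],[0,0,0]],[0,[-0.2,0,0.8],[0,0,0]],[0,[0,0,0.8],[0,0,0]],[0,[0,0,0.8],[0,0,0]],[0,[0,-0.7,0.8],[0,0,0]],[0,[0,-0.8,0],[0,0,0]],[0,[0,-0.8,0],[0,0,0]],[0,[0,-0.7,0],[0,0,0]],[0,[0,0,0],[0,0,0]],[0,[0,0,0],[0,0,0]],[0,[0,0,0],[0,0,0]]])

```text
time_s: 11.48
ee_pos: [548.8, -94.4, 258.7]
ee_rot: [-180.0, -0.1, 1.2]
force: [0.7, -0.1, 0.8]
gripper_width: 0.5
gripper_force: 0.0
```

```bash
python3 - <<'E'
from h import *
print(state()['ee_pos'])
c=camera_info("wrist");a=grab_frame("wrist")
cv2.imwrite("pics/w4.png",cv2.resize(a,(784,588)))
for f,g in((.34,.29),(.34,.33),(.25,.29)): print(f,proj("wrist",np.array([571,12.7,90])+110*np.array([np.sin(f)+.006,-np.sin(g)*np.cos(f),np.cos(g)*np.cos(f)]),c)*1.4)
print("button",proj("wrist",[562.8,-113.3,146],c)*1.4)
E
```

```text
[548.80252128 -94.40703353 258.71679921]
0.34 [[251.93437851 201.4224245 ]]
0.34 [[260.03596302 201.44358432]]
0.25 [[253.00239525 219.82518511]]
button [[423.60669607 271.23085901]]
```

View pics/w4.png

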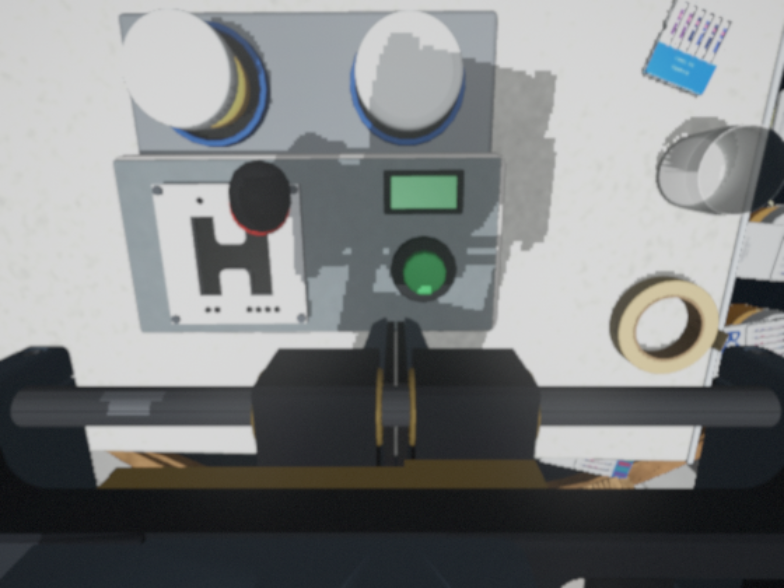

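The lever is fully forward in the right lane: the grip centre is at (260,200), against a prediction of (252–260,201). Now the button at (425,271). I'll tilt the tool a little so only a fingertip edge presses and the gripper body stays clear of the lever.

move_arm(motion=[[0,[0.29,-0.19,0],[0,-0.75,0]],[0,[0.29,-0.19,0],[0,-0.75,0]],[0,[0.29,-0.19,0],[0,-0.75,0]],[0,[0.29,-0.19,0],[0,-0.75,0]],[0,[0,0,0],[0,-0.75,0]],[0,[0,0,-0.75],[0,0,0]],[0,[0,0,-0.75],[0,0,0]],[0,[0,0,-0.75],[0,0,0]],[0,[0,0,-0.75],[0,0,0]],[0,[0,0,-0.75],[0,0,0]],[0,[0,0,0],[0,0,0]],[0,[0,0,0],[0,0,0]],[0,[0,0,0],[0,0,0]]])

```text
time_s: 12.62
ee_pos: [578.0, -113.4, 165.9]
ee_rot: [179.7, -15.1, 1.2]
force: [0.6, 0.3, 0.1]
gripper_width: 0.3
gripper_force: 0.0
```

move_arm(motion=[[0,[0,0,-0.2],[0,0,0]],[0,[0,0,-0.2],[0,0,0]],[0,[0,0,-0.2],[0,0,0]],[0,[0,0,0],[0,0,0]],[0,[0,0,0],[0,0,0]]])

```text
time_s: 13.03
ee_pos: [579.3, -113.9, 155.9]
ee_rot: [179.6, -15.5, 1.2]
force: [-8.8, 2.2, 28.5]
gripper_width: 0.3
gripper_force: 14.0
```

move_arm(motion=[[0,[0,0,-0.1],[0,0,0]],[0,[0,0,0],[0,0,0]]])

```text
time_s: 13.2
ee_pos: [579.4, -113.9, 155.5]
ee_rot: [179.6, -15.6, 1.2]
force: [-15.0, 3.8, 39.3]
gripper_width: 0.5
gripper_force: 19.6
```

move_arm(motion=[[0,[0,0,-0.1],[0,0,0]],[0,[0,0,0],[0,0,0]]])

```text
time_s: 13.37
ee_pos: [579.6, -113.9, 155.2]
ee_rot: [179.6, -15.7, 1.2]
force: [-21.3, 5.5, 51.6]
gripper_width: 0.5
gripper_force: 25.5
```

Something stiff was met at z ≈ 156. I'll lift and look.

move_arm(motion=[[0,[0,0,0.3],[0,0,0]],[0,[0,0,0.5],[0,0,0]],[0,[0,0,0.9],[0,0,0]],[0,[0,0,0.9],[0,0,0]],[0,[-0.6,0,0.9],[0,0.75,0]],[0,[-0.6,0,0.9],[0,0.75,0]],[0,[0,0,0],[0,0.75,0]],[0,[0,0,0],[0,0.75,0]],[0,[0,0,0],[0,0.75,0]],[0,[0,0,0],[0,0,0]],[0,[0,0,0],[0,0,0]],[0,[0,0,0],[0,0,0]]])

```text
time_s: 14.37
ee_pos: [546.7, -113.7, 254.3]
ee_rot: [-180.0, 0.0, 1.2]
force: [0.4, 0.4, 0.1]
gripper_width: 0.4
gripper_force: 0.0
```

```bash
python3 - <<'E'
from h import *
print(state()['ee_pos'])
c=camera_info("wrist");a=grab_frame("wrist");b=grab_frame("scene")
h=cv2.cvtColor(a,cv2.COLOR_BGR2HSV);hb=cv2.cvtColor(b,cv2.COLOR_BGR2HSV)
def cen(h):
  m=cv2.inRange(h,(45,120,40),(80,255,255));n,l,s,cc=cv2.connectedComponentsWithStats(m)
  for i in range(1,n):
    if s[i,4]>30: print(s[i],cc[i])
  return
cen(h);cen(hb)
for z in(140,146,152,158): print(z,proj("wrist",[562.8,-113.3,z],c),proj("scene",[562.8,-113.3,z]))
cv2.imwrite("pics/w5.png",np.hstack([cv2.resize(a[20:320,60:460],(400,300)),cv2.resize(b[150:270,220:380],(400,300))]))
E
```

```text
[ 546.67790943 -113.67386743  254.32045254]
[266 178  31  30 729] [281.30041152 192.45679012]
140 [[281.75272408 190.52415158]] [[320.5881236  211.55493203]]
146 [[281.74420193 191.86691801]] [[320.67711019 209.81160737]]
152 [[281.73532463 193.26563583]] [[320.76659748 208.05927036]]
158 [[281.72606951 194.72387693]] [[320.85658996 206.29784533]]
```

View pics/w5.png

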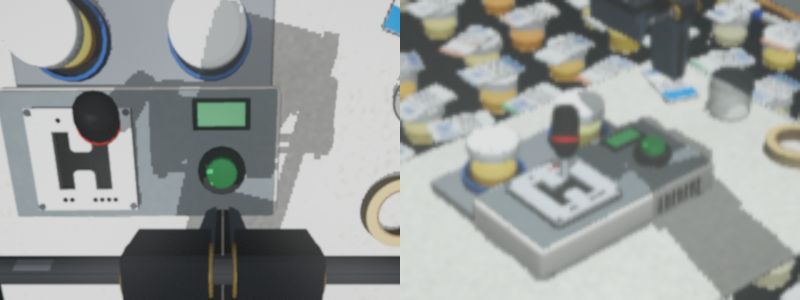

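The button is up and everything else is in place. The view puts its top at about z = 150. I'll probe again with small steps to see whether the force builds like a spring and then goes hard.

move_arm(motion=[[0,[0.3,0,0],[0,-0.75,0]],[0,[0.3,0,0],[0,-0.75,0]],[0,[0.3,0,0],[0,-0.75,0]],[0,[0.3,0,0],[0,-0.75,0]],[0,[0,0,0],[0,-0.75,0]],[0,[0,0,-0.7],[0,0,0]],[0,[0,0,-0.7],[0,0,0]],[0,[0,0,-0.7],[0,0,0]],[0,[0,0,-0.7],[0,0,0]],[0,[0,0,-0.7],[0,0,0]],[0,[0,0,0],[0,0,0]],[0,[0,0,0],[0,0,0]],[0,[0,0,0],[0,0,0]]])

```text
time_s: 15.55
ee_pos: [577.6, -114.0, 168.5]
ee_rot: [179.7, -15.1, 1.2]
force: [0.8, 0.4, -0.1]
gripper_width: 0.9
gripper_force: 0.0
```

move_arm(motion=[[0,[0,0,-0.08],[0,0,0]],[0,[0,0,0],[0,0,0]],[0,[0,0,0],[0,0,0]]])

```text
time_s: 15.8
ee_pos: [577.5, -113.8, 166.0]
ee_rot: [179.7, -15.1, 1.2]
force: [0.5, -0.1, 0.1]
gripper_width: -0.1
gripper_force: 0.0
```

move_arm(motion=[[0,[0,0,-0.08],[0,0,0]],[0,[0,0,0],[0,0,0]],[0,[0,0,0],[0,0,0]]])

```text
time_s: 16.05
ee_pos: [577.2, -113.8, 163.3]
ee_rot: [179.7, -15.0, 1.2]
force: [0.2, -0.5, 0.7]
gripper_width: 0.1
gripper_force: 0.1
```

move_arm(motion=[[0,[0,0,-0.08],[0,0,0]],[0,[0,0,0],[0,0,0]],[0,[0,0,0],[0,0,0]]])

```text
time_s: 16.3
ee_pos: [577.3, -113.8, 161.4]
ee_rot: [179.7, -15.0, 1.2]
force: [-2.1, -0.1, 2.4]
gripper_width: 0.5
gripper_force: 1.1
```

move_arm(motion=[[0,[0,0,-0.08],[0,0,0]],[0,[0,0,0],[0,0,0]],[0,[0,0,0],[0,0,0]]])

```text
time_s: 16.55
ee_pos: [577.3, -113.8, 159.4]
ee_rot: [179.7, -15.0, 1.2]
force: [-0.2, -0.7, 3.6]
gripper_width: 0.1
gripper_force: 1.6
```

move_arm(motion=[[0,[0,0,-0.08],[0,0,0]],[0,[0,0,0],[0,0,0]],[0,[0,0,0],[0,0,0]]])

```text
time_s: 16.8
ee_pos: [577.3, -113.8, 157.4]
ee_rot: [179.7, -15.0, 1.2]
force: [-1.4, 0.2, 4.4]
gripper_width: 0.7
gripper_force: 2.2
```

The force rises like a spring from z ≈ 163, so this is the button, and the earlier hard contact was its bottom. I'll finish the press and release.

move_arm(motion=[[0,[0,0,-0.08],[0,0,0]],[0,[0,0,0],[0,0,0]],[0,[0,0,0],[0,0,0]]])

```text
time_s: 17.05
ee_pos: [577.4, -113.8, 156.5]
ee_rot: [179.7, -15.1, 1.2]
force: [-3.3, 0.5, 9.1]
gripper_width: 0.6
gripper_force: 4.9
```

move_arm(motion=[[0,[0,0,-0.05],[0,0,0]],[0,[0,0,0],[0,0,0]],[0,[0,0,0],[0,0,0]]])

```text
time_s: 17.3
ee_pos: [577.6, -113.8, 156.3]
ee_rot: [179.7, -15.1, 1.2]
force: [-6.0, 0.8, 15.7]
gripper_width: 0.4
gripper_force: 7.6
```

move_arm(motion=[[0,[0,0,0.3],[0,0,0]],[0,[0,0,0.5],[0,0,0]],[0,[0,0,0.9],[0,0,0]],[0,[0,0,0.9],[0,0,0]],[0,[-0.6,0,0.9],[0,0.75,0]],[0,[-0.9,0,0.9],[0,0.75,0]],[0,[-0.9,0,0.5],[0,0.75,0]],[0,[-0.9,0,0],[0,0.75,0]],[0,[-0.9,0,0],[0,0.75,0]],[0,[0,0,0],[0,0,0]],[0,[0,0,0],[0,0,0]],[0,[0,0,0],[0,0,0]]])

```text
time_s: 18.3
ee_pos: [472.7, -113.8, 276.0]
ee_rot: [-180.0, -0.0, 1.2]
force: [-0.1, -0.4, -0.9]
gripper_width: 0.5
gripper_force: 0.0
```

```bash
python3 - <<'E'
from h import *
a=grab_frame("wrist");b=grab_frame("scene")
cv2.imwrite("pics/w6.png",np.hstack([cv2.resize(a[0:300,60:460],(400,300)),cv2.resize(b[150:270,220:380],(400,300))]))
E
```

```text
(no output)
```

View pics/w6.png

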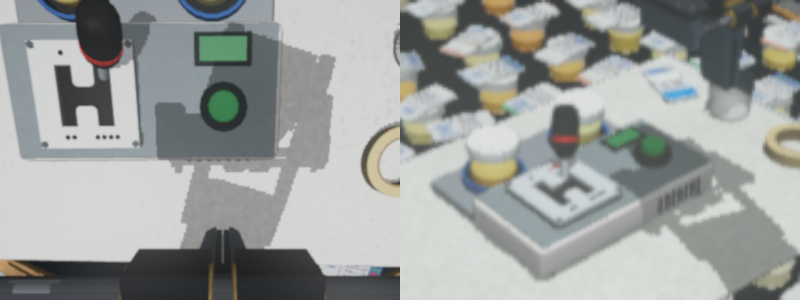

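The lever is in slot 3 (stick at about (103,75), at the far end of the right lane), the button is up again, and nothing is being touched.

```bash
python3 -c "
from workcell import *
print(job_done())"
```

```text
the job is handed in; nothing more can be done
None
```

The lever is fully forward in third and start was then pressed right down and released; I pressed it twice, the first time harder than intended (about 50 N at the fingertip, where 5 N is enough), and the pots and other shelf items were not touched.

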